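# Feel out the stiff lid of a twin instrument box

### The arm

A 6-joint arm with a two-finger parallel gripper is mounted at the origin on the work surface. World frame = base frame: x ahead of the robot, y to its left, z up, the work surface at z = 0. Lengths are in m, angles in rad, forces in N, time in s.
With the tool pointing down it reaches from about 0.4 to 0.825 m from the base axis. Payload 7 kg.
Tool frame: the origin (TCP) lies midway between the tips of the shut fingers; the grasp point (between the pads) lies 19 mm behind it; z points along the fingers, y is the line along which they close (so a half turn about z gives the same grasp; the last joint's range is limited). The gripper opens to 88 mm and grips with 3 to 60 N. Pads are 19 mm wide; open, the fingers measure 130 mm over their backs; the gripper's body (78 mm by 193 mm) begins 47 mm behind the grasp point.
Start: joints at [-1.03, 0.359, 0.012, 0, -1.224, -0.288], TCP at [0.169, -0.654, 0.227] pointing down, gripper open.
Joint ranges: [-3.07, 3.07], [-1.43, 2.12], [-1.02, 1.25], [-3.03, 1.67], [-3.05, -0], [-3.03, 3.03]. Speed limits (rad/s): [2.39, 2.39, 3.01, 3.14, 3.14, 3.14].

### API

Orientations are given as [roll, pitch, yaw] about the fixed x, y, z axes, in that order (R = Rz(yaw) Ry(pitch) Rx(roll)).
In Python, from station import arm, grab_frame, camera_params, spot_in gives the robot as it stands.
- The arm moves only by the shell command python3 -m jog 'ROWS' [FORCE]. ROWS is JSON, a list that holds one entry, the list of rows, each a list of 7 numbers: the shift along the tool's x, y, z in mm, then the turn, a rotation vector about the tool's x, y, z in rad, then the finger opening in mm, from 0 to 87.6. In form: [[[x, y, z, wx, wy, wz, fingers], ...]]. A call has 1 to 20 rows; each row is the pose to reach, as a shift and turn from the pose commanded when the call began, along the tool's axes at that moment; what a row does not reach only later rows make up. A row lasts 1/8 s, in which the tool goes at most 62.5 mm and 10.7 degrees, less where a joint would pass 70% of its speed; a pose out of reach is approached as far as the arm can. A call with a gripper value outside its range is refused whole. The fingers move at their own pace and stop on an object; FORCE is the grip in N (left out, the last holds). Time passes only in rows, so rows that repeat a pose let the fingers close. It gives the time, the measured TCP pose, the force, the opening and the grip force at its end, in the units of the state.
- arm.get_state(): the state, without advancing time (a new reading comes with each control period).
- grab_frame(name): name is "scene" or "top" or "wrist"; returns (picture, depth): 400x640x3 uint8, blue, green, red; 400x640 float32, m along the optical axis (not along the pixel's ray), 0 where there is no reading.
- camera_params(name): a dict with "mtx" (3x3 intrinsics, pixels), "k1" (the pictures are not rectified: a ray, as slopes to the right and down, at radius r is drawn at 1 + k1 r^2 times it, then the intrinsics apply), "R" (3x3) and "t" (3): a world point X has camera coordinates R X + t. Camera axes: x right, y down, z forward; pixel columns grow to the right and rows downward; lengths in m; the calibration is good to about 2 mm. A picture is of the moment at which its call begins: read the wrist's pose just before it. camera_params takes no time and is no camera call; for the wrist camera it gives the pose at the moment of the call.
- arm.job_done(): hands the job in; it is judged then, once.
Trained networks look in the newest picture that a camera, given by its name, has taken for a name from the list of things; names that differ only in an ending like _2 or _b are one class to them, and where a whole thing is asked for, a point or a joint stands for the part that bears it (a point fixed in the world has none). Each returns a list of dicts, best first, with "confidence" (0 to 1); they miss things now and then, are a little off and sometimes report something else, mostly with a low value. They report only what shows in the picture. A call takes as long as a camera call. They do not tell look-alikes from the thing itself.
- spot_in(query, camera): "uv" ([column, row] in pixels, amid what is visible of it).
The state is a dict: "t": time; "q": joint angles; "qd": joint speeds; "joint_efforts": joint torques, N m; "eef_pos": TCP position; "ee_rot": TCP orientation; "force": force on the tool from outside, world axes, zero at the start; "moment": the same for the moment, N m; "width": finger opening in m; "gripper_force": force on a finger pad.
Only numpy, scipy, OpenCV 4.12 (cv2) and the standard library are available. Lean on these libraries where they do the work, as an engineer would, in place of code of your own. Each camera call takes 0.05 s, during which the arm holds its last target. There are 200 camera calls.

### The job

Check the hinges of the steel twin-lid instrument box: press down the left thumb lever, then the right one, each time until its lid comes up firmly against its stop (press with 16 to 20 N there, never more than 25 N), then let the lever come back up under control, without ever letting a lid fall. One lid, with a free hinge, sinks shut again as you let it; the other has a stiff hinge and stays up: leave it standing open and stand the small oil bottle upright on the little shelf in front of that lid, for whoever oils it. Leave everything else where it is.

Things in the scene. Friction and masses are not known exactly. Their poses are not given: they have to be found in the camera images.
- box: fixed steel box, x away from the robot, y left; footprint x -135 to 120 mm, y +-105 mm, origin on the table. Front: two open shelves (x -132 to -60 mm). Then two compartments side by side (x -60 to 45 mm, walls 85 mm high), lids at z = 90 mm. Both lids hinge on a line along y at x = 45 mm, z = 90 mm; thumb levers stick out behind it over stop posts. Left lid at y = 52.5 mm, right at -52.5 mm
- hinge_left (a joint): angle of the left lid (100 x 108 mm, about 0.27 kg with lever): 0 shut, growing as its front edge rises. It meets its rubber stop somewhere between 0.4 and 0.8 rad, differently each time; the rubber gives about 0.5 mm per N at the lever
- hinge_right (a joint): angle of the right lid, the same kind as the left
- lid_left: left lid, origin at its hinge, x to the back, with its thumb lever: a steel strip 32 mm wide, 86 mm long, 4 mm thick from the hinge to the back, sloping 0.35 rad up with the lid shut and swinging down as the lid opens. Pressed 60 mm behind the hinge, a free hinge takes about 1 to 2 N before the stop, a stiff one about 4 to 9 N. Let go, a free lid falls shut, a stiff one stays
- lid_right: right lid with its thumb lever, the same as the left
- left_press (a point): where to press straight down: on the upper face of the left thumb lever, 60 mm behind the hinge. It moves with the lever; with the lid shut it is 114 mm above the table; on the same vertical line the lever's face is 35 to 52 mm lower when pressed on the stop
- right_press (a point): the same point on the right thumb lever
- left_shelf (a point): middle of the floor of the shelf in front of the left lid, 8 mm above the table, axes as the box; the shelf is 72 mm deep (x) and about 102 mm wide (y) with rims 10 mm high
- right_shelf (a point): the same for the shelf in front of the right lid
- oil_bottle: small amber bottle with a black cap, 30 mm in diameter and 75 mm tall, upright, 0.06 kg, on the table to the left or right of the box; origin at the centre of its base; the straight part of its body reaches to about 45 mm height
- gallipot: bystander: small steel cup, 60 mm across, 40 mm tall, on the other side of the box from the bottle
- saline_1: bystander: clear bottle, 70 mm across, 190 mm tall
- saline_2: bystander: clear bottle like the other
- tablet_jar: bystander: white jar, 56 mm across, 80 mm tall
- carton_low: bystander: white carton 140 x 80 x 40 mm, under another carton
- carton_top: bystander: brown carton 130 x 75 x 35 mm on top of the white one
- card_box: bystander: flat white carton 60 x 100 x 22 mm near the robot
Mind the look-alikes: they are no part of the job. Several things look just like the oil_bottle: the one meant starts farthest to the robot's right.

How it is judged:
On the way, in this order (a step that is already met when the one before it is completed fails the run):
1. left lid raised by its thumb lever and pressed firmly (over 12 N) against its stop (value of joint hinge_left above 0.35 rad and contact force between the fingers and lid_left above 12 N), for 0.1 s.
2. then right lid raised by its thumb lever and pressed firmly (over 12 N) against its stop (value of joint hinge_right above 0.35 rad and contact force between the fingers and lid_right above 12 N), for 0.1 s.
At the end, for the whole second after the job is handed in: The stiff lid stands open by itself (over 0.3 rad), the free lid is shut (under 0.05 rad), and the oil bottle stands upright (within 0.1 rad), at rest, flat on the floor of the shelf in front of the stiff lid (((value of joint hinge_left above 0.3 rad and value of joint hinge_right below 0.05 rad and x of oil_bottle in the frame of left_shelf between -0.03 and 0.03 m and y of oil_bottle in the frame of left_shelf between -0.045 and 0.045 m and z of oil_bottle in the frame of left_shelf below 0.005 m) or (value of joint hinge_right above 0.3 rad and value of joint hinge_left below 0.05 rad and x of oil_bottle in the frame of right_shelf between -0.03 and 0.03 m and y of oil_bottle in the frame of right_shelf between -0.045 and 0.045 m and z of oil_bottle in the frame of right_shelf below 0.005 m)) and angle between oil_bottle's own z axis and vertical below 0.1 rad and linear speed of oil_bottle below 0.03 m/s); the robot touches nothing.
It fails at once if a thumb lever pressed with more than 25 N (contact force between the fingers and lid_left above 25 N or contact force between the fingers and lid_right above 25 N).
It fails at once if a lid let fall (closing faster than 3 rad/s) (velocity of joint any of hinge_left, hinge_right below -3 rad/s).
It fails at once if the oil bottle tipped over (angle between oil_bottle's own z axis and vertical above 0.8 rad).
It fails at once if a bystander moved by more than 30 mm (distance of any of gallipot, saline_1, saline_2, tablet_jar, carton_low, carton_top, card_box from where it was at the start of the episode above 0.03 m).
It also fails if it takes over 64 s, if anything falls off the work surface, if the arm or the gripper's body presses on something with over 40 N, if the wrist force passes 120 N, or if a joint passes its speed limit or range.

## Working session

There is one attempt and no reset: what is moved stays moved. The work goes in short steps, Python scripts to look and compute and a shell command to move; the robot and the scene stay as the last step left them, time stands still between calls to the robot, and variables do not carry over. Pictures are saved under pics/ and viewed, at most 10 in all, crops included, and the job is handed in when it is done.

```bash
ls; mkdir -p pics; cat > h.py <<'E'
import numpy as np, cv2
from station import arm, grab_frame, camera_params, spot_in
def ray(p,uv):
    m=p["mtx"];d=np.array([p["k1"],0,0,0,0.])
    d=np.array([p["k1"],0.,0.,0.])
    return cv2.undistortPoints(np.array([[uv]],float),np.array(m),d)[0,0]
def world(p,uv,z):  # depth z
    x,y=ray(p,uv);c=np.array([x,y,1])*z
    return np.array(p["R"]).T@(c-np.array(p["t"]))
def onplane(p,uv,h):
    R=np.array(p["R"]);t=np.array(p["t"]);x,y=ray(p,uv)
    o=-R.T@t;d=R.T@np.array([x,y,1]);return o+d*(h-o[2])/d[2]
def cloud(p,dep):
    h,w=dep.shape;u,v=np.meshgrid(np.arange(w),np.arange(h))
    pts=np.stack([u,v],-1).reshape(-1,1,2).astype(float)
    n=cv2.undistortPoints(pts,np.array(p["mtx"]),np.array([p["k1"],0.,0.,0.])).reshape(-1,2)
    z=dep.reshape(-1,1);c=np.hstack([n*z,z]);W=(c-np.array(p["t"]))@np.array(p["R"])
    W[z[:,0]==0]=np.nan
    return W.reshape(h,w,3)
E
python3 - <<'E'
from h import *
s=arm.get_state();print({k:np.round(v,3).tolist() for k,v in s.items()})
for c in("top","scene"):
    im,d=grab_frame(c);p=camera_params(c);cv2.imwrite(f"pics/{c}0.png",im);np.save(f"{c}0.npy",d);W=cloud(p,d)
    for q in ["oil_bottle","box","lid_left","left_press","right_press","gallipot","saline_1","tablet_jar","card_box","carton_top"]:
        for r in spot_in(q,c)[:6]:
            u,v=np.round(r["uv"]).astype(int);print(c,q,u,v,round(r["confidence"],2),np.round(W[v,u],3))
E
```

```text
pics
{'t': 0.0, 'q': [-1.03, 0.359, 0.011, -0.0, -1.224, -0.288], 'qd': [-0.001, 0.0, 0.001, -0.001, -0.001, 0.001], 'joint_efforts': [-0.0, -58.272, 29.305, 6.997, 0.007, -0.0], 'eef_pos': [0.169, -0.653, 0.226], 'ee_rot': [3.14, -0.0, -2.889], 'force': [0.37, -0.128, -0.087], 'moment': [-0.028, -0.039, 0.017], 'gripper_force': 0.0, 'width': 0.088}
top oil_bottle 221 236 0.57 [0.435 0.265 0.05 ]
top oil_bottle 184 245 0.51 [0.409 0.37  0.052]
top oil_bottle 268 255 0.34 [0.381 0.136 0.022]
top box 334 191 0.86 [ 0.557 -0.051  0.09 ]
top box 314 185 0.56 [0.574 0.003 0.088]
top box 440 153 0.23 [ 0.652 -0.33   0.141]
top lid_left 315 181 0.89 [0.584 0.    0.097]
top lid_left 352 188 0.27 [ 0.565 -0.1    0.092]
top left_press 316 188 0.61 [ 0.565 -0.003  0.093]
top right_press 354 190 0.97 [ 0.559 -0.105  0.098]
top gallipot 420 216 0.81 [ 0.492 -0.3    0.005]
top saline_1 439 152 0.88 [ 0.655 -0.327  0.143]
top saline_1 476 188 0.57 [ 0.56  -0.424  0.138]
top saline_1 333 192 0.18 [ 0.562 -0.049  0.008]
top tablet_jar 447 173 0.59 [ 0.608 -0.363  0.077]
top card_box 353 192 0.59 [ 0.
[... 213 characters left out ...]
34]
scene oil_bottle 298 186 0.31 [ 0.553 -0.101  0.091]
scene box 302 218 0.66 [0.626 0.036 0.099]
scene box 241 134 0.32 [ 0.574 -0.413  0.124]
scene lid_left 317 209 0.91 [0.567 0.017 0.089]
scene lid_left 296 188 0.45 [ 0.562 -0.097  0.09 ]
scene left_press 316 205 0.8 [0.56  0.002 0.09 ]
scene right_press 299 188 0.69 [ 0.555 -0.092  0.09 ]
scene gallipot 285 171 0.76 [ 0.508 -0.254  0.041]
scene saline_1 226 166 0.94 [ 0.682 -0.306  0.098]
scene saline_1 242 134 0.7 [ 0.57  -0.414  0.122]
scene tablet_jar 242 167 0.63 [ 0.612 -0.349  0.044]
scene card_box 399 232 0.96 [0.392 0.16  0.023]
scene carton_top 371 304 0.87 [0.646 0.349 0.072]
scene carton_top 302 216 0.31 [0.623 0.031 0.1  ]
```

```bash
python3 - <<'E'
import cv2,numpy as np
t=cv2.imread("pics/top0.png")[120:270,150:500];cv2.imwrite("pics/top_c.png",cv2.resize(t,None,fx=2.28,fy=2.28,interpolation=2))
t=cv2.imread("pics/scene0.png")[100:350,200:520];cv2.imwrite("pics/sc_c.png",cv2.resize(t,None,fx=2.4,fy=2.4,interpolation=2))
from h import *
p=camera_params("top");W=cloud(p,np.load("top0.npy"))
X,Y,Z=W[...,0],W[...,1],W[...,2]
m=(Z>0.08)&(Z<.1)&(abs(Y+.05)<.15)&(X>.4)&(X<.75)
m2=cv2.morphologyEx(m.astype(np.uint8),cv2.MORPH_OPEN,np.ones((3,3)))
r=cv2.minAreaRect(W[m2>0][:,:2].astype(np.float32));print("lids",r,cv2.boxPoints(r))
m=(Z>0.1)&(Z<.13)&(abs(Y+.05)<.15)&(X>.5)&(X<.75)
n,l,st,c=cv2.connectedComponentsWithStats(m.astype(np.uint8))
for i in range(1,n):
  q=W[l==i]
  if len(q)>5:print(len(q),q.mean(0).round(3),q.min(0).round(3),q.max(0).round(3))
E
```

```text
lids ((0.5676804184913635, -0.04779393970966339), (0.20989573001861572, 0.13056233525276184), 85.01486206054688) [[ 0.49352652 -0.14667206]
 [ 0.62359494 -0.15801758]
 [ 0.6418343   0.05108418]
 [ 0.5117659   0.0624297 ]]
289 [ 0.667 -0.004  0.112] [ 0.627 -0.022  0.1  ] [0.7   0.014 0.127]
291 [ 0.658 -0.108  0.112] [ 0.616 -0.126  0.1  ] [ 0.69  -0.092  0.128]
63 [0.617 0.032 0.103] [0.605 0.019 0.1  ] [0.629 0.046 0.108]
71 [ 0.612 -0.031  0.103] [ 0.599 -0.043  0.1  ] [ 0.621 -0.019  0.107]
74 [ 0.608 -0.072  0.103] [ 0.597 -0.086  0.1  ] [ 0.621 -0.059  0.11 ]
64 [ 0.603 -0.136  0.103] [ 0.591 -0.149  0.1  ] [ 0.613 -0.124  0.108]
```

View pics/top_c.png

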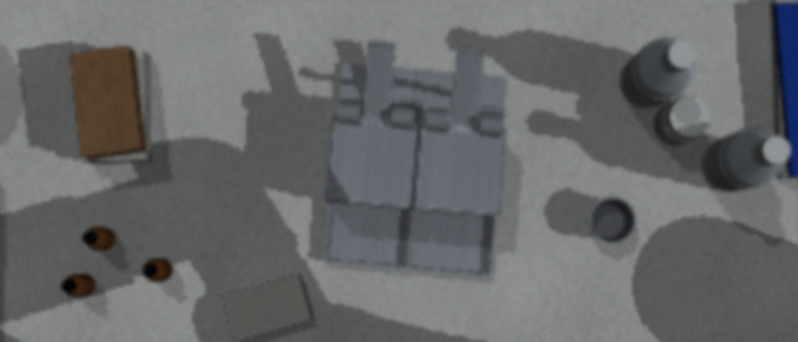

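View pics/sc_c.png

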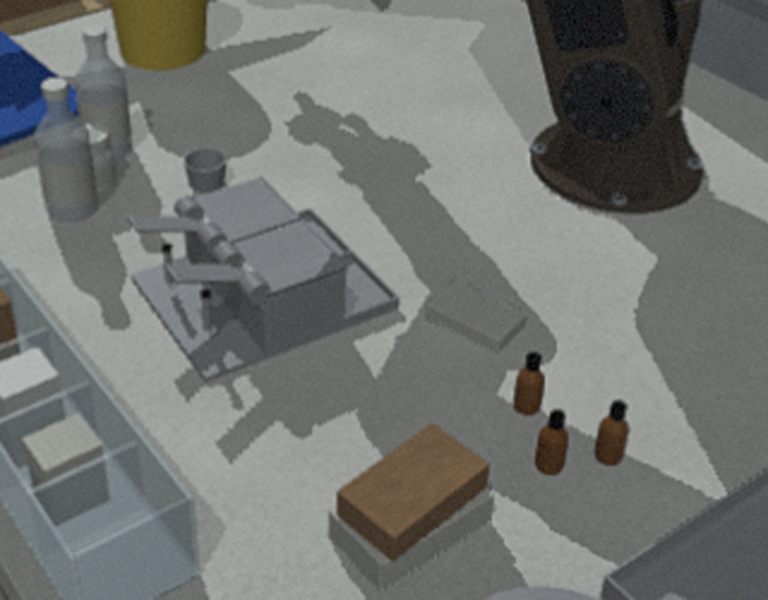

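The pictures show three amber bottles left of the box, at top-crop pixels (157,269), (98,238) and (78,285). In the full top picture these are about (219,238), (193,224) and (184,245). The one farthest to the robot's right has the smallest y: (157,269), at about x 0.435, y 0.265. I'll check it in a close crop before grasping. The levers are at top crop (380,80) and (467,80). Box yaw is about -0.087, and the left press point is about (0.677,-0.005).

```bash
cat >> h.py <<'E'
from scipy.spatial.transform import Rotation as Ro
def delta(xyz,yaw):
    s=arm.get_state();R=Ro.from_euler("xyz",s["ee_rot"]);T=Ro.from_euler("xyz",[np.pi,0,yaw])
    print("mm",(R.inv().apply(np.array(xyz)-s["eef_pos"])*1000).round(1),"rot",(R.inv()*T).as_rotvec().round(3),"t",s["t"],"F",np.round(s["force"],2))
E
python3 -m jog '[[[0,0,-55,0,0,0,0],[-50,40,-74,0,0,0.1,0],[-653,501,-74,0,0,0.34,0],[-653,501,-74,0,0,0.34,0],[-653,501,-74,0,0,0.34,0],[-653,501,-74,0,0,0.34,0],[-653,501,-74,0,0,0.34,0],[-653,501,-74,0,0,0.34,0],[-653,501,-74,0,0,0.34,0],[-653,501,-74,0,0,0.34,0],[-653,501,-74,0,0,0.34,0],[-653,501,-74,0,0,0.34,0],[-653,501,-74,0,0,0.34,0],[-653,501,-74,0,0,0.34,0],[-653,501,-74,0,0,0.34,0],[-653,501,-74,0,0,0.34,0],[-653,501,-74,0,0,0.34,0],[-653,501,-74,0,0,0.34,0]]]' 
python3 - <<'E'
from h import *
im,d=grab_frame("wrist");p=camera_params("wrist");cv2.imwrite("pics/w1.png",im);W=cloud(p,d)
X,Y,Z=W[...,0],W[...,1],W[...,2]
m=((Z>0.099)&(Z<.14)&(X>.55)&(X<.74)&(Y>-.16)&(Y<.08)).astype(np.uint8)
n,l,st,c=cv2.connectedComponentsWithStats(m)
for i in range(1,n):
  q=W[l==i]
  if len(q)>60:
    A=np.c_[q[:,0]-.67,q[:,1],np.ones(len(q))];f=np.linalg.lstsq(A,q[:,2],rcond=None)[0]
    r=cv2.minAreaRect(q[:,:2].astype(np.float32));print(len(q),q.mean(0).round(3),q.min(0).round(3),q.max(0).round(3),"plane",f.round(3),r)
for q in("left_press","right_press"):
  for r in spot_in(q,"wrist")[:2]:
    u,v=np.round(r["uv"]).astype(int);print(q,u,v,r["confidence"],W[v,u].round(3))
E
```

```text
t: 3.35
eef_pos: [0.6752, -0.0063, 0.3013]
ee_rot: [3.141, 0.001, 3.053]
force: [-0.5, 0.1, 0.3]
width: 0.0006
gripper_force: 0.0
344 [ 0.609 -0.028  0.102] [ 0.598 -0.042  0.099] [ 0.621 -0.015  0.106] plane [-0.028  0.01   0.101] ((0.6094531416893005, -0.028161700814962387), (0.024839797988533974, 0.021924935281276703), 82.68710327148438)
352 [0.615 0.035 0.102] [0.604 0.021 0.099] [0.627 0.048 0.105] plane [ 0.002 -0.01   0.103] ((0.6150671243667603, 0.03399837762117386), (0.026028962805867195, 0.02169535681605339), 86.54698181152344)
392 [ 0.601 -0.133  0.103] [ 0.589 -0.147  0.099] [ 0.613 -0.119  0.106] plane [-0.007 -0.012  0.101] ((0.6008027195930481, -0.13308589160442352), (0.026735814288258553, 0.02182210423052311), 84.69253540039062)
375 [ 0.606 -0.069  0.103] [ 0.595 -0.083  0.099] [ 0.617 -0.055  0.106] plane [ 0.021 -0.016  0.103] ((0.6065043807029724, -0.06913568079471588), (0.026173235848546028, 0.021773554384708405), 85.57223510742188)
1385 [ 0.654 -0.105  0.111] [ 0.618 -0.124  0.099] [ 0.686 -0.087  0.124] plane [ 0.365 -0.041  0.112] ((0.6517159342765808, -0.10522289574146271), (0.032585036009550095, 0.0671863853931427), 85.05426025390625)
1346 [ 0.663 -0.002  0.111] [ 0.628 -0.02   0.099] [0.695 0.016 0.124] plane [ 0.366 -0.032  0.113] ((0.6616082191467285, -0.0017804615199565887), (0.030316082760691643, 0.06574863195419312), 84.885009765625)
left_press 324 89 0.89 [0.562 0.011 0.095]
right_press 238 93 0.63 [ 0.557 -0.094  0.093]
right_press 279 88 0.22 [ 0.555 -0.044  0.086]
```

View pics/w1.png

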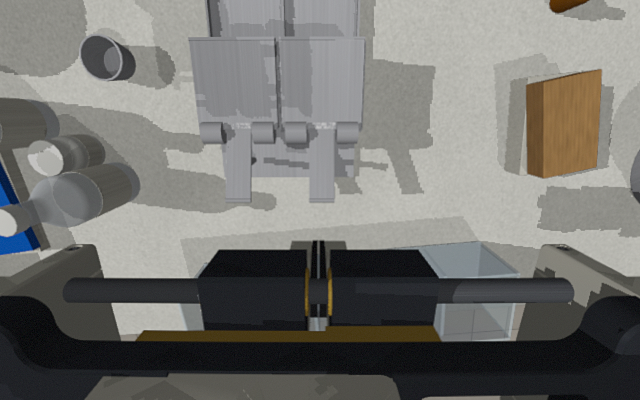

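```bash
python3 -m jog '[[[0,3,-0,0,0,0,0],[0,3,60,0,0,0,0],[0,3,120,0,0,0,0],[0,3,165,0,0,0,0],[0,3,174,0,0,0,0],[0,3,174,0,0,0,0]]]'; python3 -m jog '[[[0,0,3,0,0,0,0],[0,0,6,0,0,0,0],[0,0,9,0,0,0,0],[0,0,12,0,0,0,0],[0,0,15,0,0,0,0],[0,0,18,0,0,0,0]]]';python3 -m jog '[[[0,0,3,0,0,0,0],[0,0,6,0,0,0,0],[0,0,9,0,0,0,0],[0,0,12,0,0,0,0]]]';python3 -m jog '[[[0,0,3,0,0,0,0],[0,0,6,0,0,0,0],[0,0,7,0,0,0,0],[0,0,7,0,0,0,0]]]'
```

```text
t: 4.25
eef_pos: [0.6766, -0.0021, 0.1274]
ee_rot: [-3.141, 0.001, 3.055]
force: [0.2, 0.1, 0.9]
width: 0.0004
gripper_force: 0.0
t: 5.0
eef_pos: [0.6762, -0.0021, 0.1085]
ee_rot: [3.142, 0.0, 3.054]
force: [1.0, -0.4, 1.2]
width: 0.0002
gripper_force: 0.7
t: 5.5
eef_pos: [0.6761, -0.0021, 0.0964]
ee_rot: [3.142, 0.0, 3.054]
force: [1.5, -0.3, 1.2]
width: 0.0005
gripper_force: 0.7
t: 6.0
eef_pos: [0.6759, -0.0021, 0.0895]
ee_rot: [-3.142, -0.0, 3.054]
force: [0.4, -0.2, 1.3]
width: 0.0003
gripper_force: 0.7
```

```bash
python3 -m jog '[[[0,0,2,0,0,0,0],[0,0,4,0,0,0,0],[0,0,4,0,0,0,0]]]' | grep -E "eef|force"; python3 -m jog '[[[0,0,2,0,0,0,0],[0,0,4,0,0,0,0],[0,0,4,0,0,0,0]]]' | grep -E "eef|force"
```

```text
eef_pos: [0.6757, -0.0022, 0.0852]
force: [-0.4, 0.2, 2.3]
gripper_force: 0.6
eef_pos: [0.6756, -0.0022, 0.0817]
force: [-3.4, 0.4, 6.0]
gripper_force: 2.6
```

```bash
python3 -m jog '[[[0,0,1,0,0,0,0],[0,0,2,0,0,0,0],[0,0,2,0,0,0,0]]]' | grep -E "eef|force"; python3 -m jog '[[[0,0,1,0,0,0,0],[0,0,2,0,0,0,0],[0,0,2,0,0,0,0]]]' | grep -E "eef|force"
```

```text
eef_pos: [0.6754, -0.0021, 0.0803]
force: [-5.7, 1.2, 9.5]
gripper_force: 3.8
eef_pos: [0.6753, -0.0022, 0.0789]
force: [-6.5, 1.4, 12.7]
gripper_force: 5.6
```

```bash
python3 -m jog '[[[0,0,1,0,0,0,0],[0,0,2,0,0,0,0],[0,0,2,0,0,0,0]]]' | grep -E "eef|force"
```

```text
eef_pos: [0.6752, -0.0021, 0.0776]
force: [-8.5, 2.7, 17.8]
gripper_force: 7.5
```

```bash
python3 -m jog '[[[0,0,0,0,0,0,0],[0,0,0,0,0,0,0]]]' | grep -E "eef|force"; python3 -m jog '[[[0,0,-1,0,0,0,0],[0,0,-2,0,0,0,0],[0,0,-4,0,0,0,0],[0,0,-6,0,0,0,0],[0,0,-8,0,0,0,0],[0,0,-10,0,0,0,0],[0,0,-12,0,0,0,0],[0,0,-14,0,0,0,0],[0,0,-16,0,0,0,0],[0,0,-18,0,0,0,0],[0,0,-20,0,0,0,0]]]';python3 - <<'E'
from h import *
im,d=grab_frame("wrist");p=camera_params("wrist");cv2.imwrite("pics/w2.png",im);W=cloud(p,d)
X,Y,Z=W[...,0],W[...,1],W[...,2]
for nm,c in(("L",.003),("R",-.101)):
  hx=.6135+(c-.003)*.087
  m=(X>hx-.13)&(X<hx-.02)&(abs(Y-c)<.06)&(Z>.06)
  q=W[m];print(nm,len(q),np.nanpercentile(q[:,2],[5,25,50,75,95]).round(3) if len(q) else '')
E
```

```text
eef_pos: [0.6752, -0.0021, 0.0776]
force: [-8.1, 2.1, 17.9]
gripper_force: 7.5
t: 9.5
eef_pos: [0.6759, -0.0022, 0.0956]
ee_rot: [-3.142, -0.0, 3.054]
force: [-1.2, 0.0, 0.7]
width: 0.0004
gripper_force: 0.5
L 26864 [0.094 0.103 0.108 0.111 0.114]
R 22272 [0.092 0.093 0.093 0.094 0.095]
```

The left lid follows the lever down, so its hinge is free. I'll keep easing it shut, then move on to the right lever.

```bash
python3 -m jog '[[[0,0,-2,0,0,0,0],[0,0,-4,0,0,0,0],[0,0,-6,0,0,0,0],[0,0,-8,0,0,0,0],[0,0,-10,0,0,0,0],[0,0,-12,0,0,0,0],[0,0,-14,0,0,0,0],[0,0,-16,0,0,0,0],[0,0,-18,0,0,0,0],[0,0,-20,0,0,0,0],[0,0,-22,0,0,0,0],[0,0,-24,0,0,0,0],[0,0,-26,0,0,0,0],[0,0,-50,0,0,0,0],[0,0,-55,0,0,0,0],[0,0,-55,0,0,0,0]]]';python3 - <<'E'
from h import *
im,d=grab_frame("wrist");p=camera_params("wrist");W=cloud(p,d)
X,Y,Z=W[...,0],W[...,1],W[...,2]
for nm,c in(("L",.003),("R",-.101)):
  hx=.6135+(c-.003)*.087
  m=(X>hx-.13)&(X<hx-.02)&(abs(Y-c)<.06)&(Z>.06)
  q=W[m];print(nm,len(q),np.nanpercentile(q[:,2],[5,25,50,75,95]).round(3) if len(q) else '')
delta([.667,-.106,.127],3.054)
E
```

```text
t: 11.55
eef_pos: [0.6762, -0.002, 0.1507]
ee_rot: [3.141, 0.001, 3.054]
force: [-0.4, 0.3, -1.0]
width: 0.0002
gripper_force: 0.0
L 19213 [0.091 0.092 0.093 0.093 0.094]
R 17228 [0.091 0.092 0.093 0.093 0.094]
mm [  -0.3 -104.3   23.1] rot [ 0. -0.  0.] t 11.6 F [-1.64 -0.68 -0.11]
```

```bash
python3 -m jog '[[[0,-50,0,0,0,0,0],[0,-104,0,0,0,0,0],[0,-104,15,0,0,0,0],[0,-104,23,0,0,0,0],[0,-104,23,0,0,0,0]]]'|grep -E "eef|force"; python3 -m jog '[[[0,0,3,0,0,0,0],[0,0,6,0,0,0,0],[0,0,9,0,0,0,0],[0,0,12,0,0,0,0],[0,0,15,0,0,0,0],[0,0,18,0,0,0,0],[0,0,18,0,0,0,0]]]'|grep -E "eef|force";python3 -m jog '[[[0,0,3,0,0,0,0],[0,0,6,0,0,0,0],[0,0,9,0,0,0,0],[0,0,12,0,0,0,0]]]'|grep -E "eef|force"; python3 -m jog '[[[0,0,3,0,0,0,0],[0,0,6,0,0,0,0],[0,0,8,0,0,0,0],[0,0,8,0,0,0,0]]]'|grep -E "eef|force"
```

```text
eef_pos: [0.6664, -0.1049, 0.1261]
force: [0.2, -0.0, 0.1]
gripper_force: 0.0
eef_pos: [0.6693, -0.1056, 0.1114]
force: [2.2, 0.4, 5.8]
gripper_force: 2.6
eef_pos: [0.6709, -0.1057, 0.1004]
force: [5.4, -0.8, 7.8]
gripper_force: 3.5
eef_pos: [0.671, -0.1057, 0.0922]
force: [6.2, 0.3, 6.6]
gripper_force: 3.3
```

```bash
for i in 1; do python3 -m jog '[[[0,0,2,0,0,0,0],[0,0,4,0,0,0,0],[0,0,4,0,0,0,0]]]'|grep -E "eef|force"; done;  python3 -m jog '[[[0,0,2,0,0,0,0],[0,0,3,0,0,0,0],[0,0,3,0,0,0,0]]]'|grep -E "eef|force"
```

```text
eef_pos: [0.6709, -0.1058, 0.0883]
force: [5.5, -0.6, 6.2]
gripper_force: 3.7
eef_pos: [0.6707, -0.1058, 0.0853]
force: [5.8, -0.5, 7.0]
gripper_force: 3.9
```

```bash
python3 -m jog '[[[0,0,2,0,0,0,0],[0,0,3,0,0,0,0],[0,0,3,0,0,0,0]]]'|grep -E "eef|force"
```

```text
eef_pos: [0.6704, -0.1057, 0.0821]
force: [3.4, 0.5, 8.0]
gripper_force: 3.9
```

```bash
python3 -m jog '[[[0,0,2,0,0,0,0],[0,0,3,0,0,0,0],[0,0,3,0,0,0,0]]]'|grep -E "eef|force"
```

```text
eef_pos: [0.6699, -0.1057, 0.0789]
force: [3.4, 0.3, 8.1]
gripper_force: 3.9
```

```bash
python3 -m jog '[[[0,0,2,0,0,0,0],[0,0,3,0,0,0,0],[0,0,3,0,0,0,0]]]'|grep -E "eef|force"
```

```text
eef_pos: [0.6694, -0.1057, 0.0758]
force: [2.6, 0.9, 8.8]
gripper_force: 4.3
```

```bash
python3 -m jog '[[[0,0,2,0,0,0,0],[0,0,3,0,0,0,0],[0,0,3,0,0,0,0]]]'|grep -E "eef|force"
```

```text
eef_pos: [0.669, -0.1057, 0.0735]
force: [-1.0, 1.8, 13.6]
gripper_force: 6.4
```

```bash
python3 -m jog '[[[0,0,1,0,0,0,0],[0,0,2,0,0,0,0],[0,0,2,0,0,0,0],[0,0,2,0,0,0,0]]]'|grep -E "eef|force"
```

```text
eef_pos: [0.6687, -0.1057, 0.072]
force: [-3.7, 2.5, 18.3]
gripper_force: 7.9
```

```bash
python3 -m jog '[[[0,0,-1,0,0,0,0],[0,0,-2,0,0,0,0],[0,0,-4,0,0,0,0],[0,0,-6,0,0,0,0],[0,0,-8,0,0,0,0],[0,0,-10,0,0,0,0],[0,0,-12,0,0,0,0],[0,0,-14,0,0,0,0],[0,0,-18,0,0,0,0],[0,0,-40,0,0,0,0],[0,0,-100,0,0,0,0],[0,0,-160,0,0,0,0],[20,30,-220,0,0,0,0],[180,356,-228,0,0,0,60],[180,356,-228,0,0,0,60],[180,356,-228,0,0,0,60],[180,356,-228,0,0,0,60],[180,356,-228,0,0,0,60],[180,356,-228,0,0,0,60],[180,356,-228,0,0,0,60]]]';python3 - <<'E'
from h import *
im,d=grab_frame("top");p=camera_params("top");W=cloud(p,d);cv2.imwrite("pics/top1.png",im)
X,Y,Z=W[...,0],W[...,1],W[...,2]
for nm,c in(("L",.003),("R",-.101)):
  hx=.6135+(c-.003)*.087
  m=(X>hx-.13)&(X<hx-.02)&(abs(Y-c)<.05)&(Z>.06)
  q=W[m];print(nm,len(q),np.nanpercentile(q[:,2],[5,25,50,75,95]).round(3) if len(q) else '')
im,d=grab_frame("wrist");p=camera_params("wrist");W=cloud(p,d);cv2.imwrite("pics/w3.png",im)
X,Y,Z=W[...,0],W[...,1],W[...,2]
m=((Z>.03)&(Z<.1)&(X<.55)&(X>.3)&(Y>.2)).astype(np.uint8)
n,l,st,c=cv2.connectedComponentsWithStats(m)
for i in range(1,n):
  q=W[l==i]
  if len(q)>60:
   t=q[q[:,2]>.055]
   print(st[i],len(q),q.mean(0).round(3),q.min(0).round(3),q.max(0).round(3),"cap",t.mean(0).round(3),t.min(0).round(3),t.max(0).round(3))
for r in spot_in("oil_bottle","wrist"):
  u,v=np.round(r["uv"]).astype(int);print(u,v,r["confidence"],W[v,u].round(3))
E
```

```text
t: 19.35
eef_pos: [0.5173, 0.2677, 0.2969]
ee_rot: [3.141, 0.0, 3.059]
force: [0.3, 0.2, -0.6]
width: 0.0593
gripper_force: 0.0
L 1167 [0.088 0.091 0.093 0.095 0.097]
R 996 [0.086 0.122 0.137 0.15  0.157]
[381  77  26  24 465] 465 [0.409 0.373 0.057] [0.394 0.362 0.03 ] [0.423 0.39  0.077] cap [0.409 0.376 0.072] [0.401 0.369 0.055] [0.416 0.385 0.077]
[311  99  21  23 373] 373 [0.428 0.276 0.058] [0.414 0.262 0.04 ] [0.443 0.291 0.077] cap [0.428 0.276 0.074] [0.421 0.269 0.055] [0.436 0.284 0.077]
[364 124  23  21 360] 360 [0.465 0.348 0.057] [0.453 0.337 0.03 ] [0.481 0.365 0.077] cap [0.467 0.35  0.073] [0.459 0.344 0.055] [0.474 0.359 0.077]
375 132 0.98 [0.462 0.345 0.069]
390 87 0.94 [0.407 0.369 0.055]
322 111 0.93 [0.43  0.277 0.076]
```

View pics/w3.png

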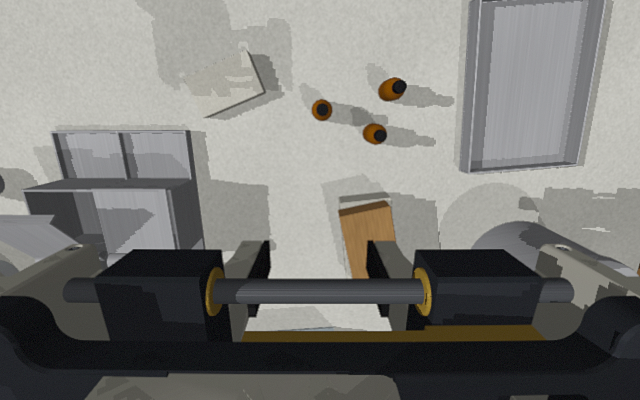

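The wrist picture shows the three bottles at (322,111), (375,132) and (390,87). The one at (322,111) is farthest right, at (0.429, 0.276), which matches the top view. The right lid stands open at the lower left, with its edge at z of about 0.157, so I'll grasp the bottle now.

```bash
python3 -m jog '[[[40,0,-0,0,0,0,52],[88,1,0,0,0,0,52],[88,1,60,0,0,0,52],[88,1,120,0,0,0,52],[88,1,170,0,0,0,52],[88,1,170,0,0,0,52],[88,1,170,0,0,0,52]]]'
python3 - <<'E'
from h import *
im,d=grab_frame("wrist");p=camera_params("wrist");cv2.imwrite("pics/w4.png",im);W=cloud(p,d);X,Y,Z=W[...,0],W[...,1],W[...,2]
m=((Z>.06)&(Z<.085)&(abs(X-.429)<.03)&(abs(Y-.276)<.03));q=W[m];print(len(q),q.mean(0),q.min(0),q.max(0))
# shelf from the first top view
p=camera_params("top");T=cloud(p,np.load("top0.npy"));b=np.array([.605,-.1015]);ex=np.array([np.cos(.087),-np.sin(.087)]);ey=np.array([-ex[1],ex[0]])
L=(T[...,:2]-b);lx=L@ex+.045;ly=L@ey
for a in np.arange(-.15,-.03,.006):
  z=T[...,2][(lx>a)&(lx<a+.006)&(abs(ly)<.035)];print(round(a+.003,3),len(z),np.nanmedian(z).round(3),end=' | ')
print()
for a in np.arange(-.065,.065,.006):
  z=T[...,2][(ly>a)&(ly<a+.006)&(abs(lx+.1)<.015)];print(round(a+.003,3),len(z),np.nanmedian(z).round(3),end=' | ')
E
```

```text
t: 20.38
eef_pos: [0.4325, 0.2735, 0.1285]
ee_rot: [3.14, 0.002, 3.054]
force: [-0.2, -0.1, 0.3]
width: 0.0517
gripper_force: 0.0
367 [0.42514577 0.27842361 0.07337691] [0.41881534 0.27080847 0.0604318 ] [0.43429345 0.28634414 0.07711741]
-0.147 49 -0.001 | -0.141 48 0.0 | -0.135 50 0.002 | -0.129 53 0.009 | -0.123 51 0.007 | -0.117 52 0.008 | -0.111 50 0.008 | -0.105 50 0.008 | -0.099 53 0.007 | -0.093 51 0.008 | -0.087 51 0.008 | -0.081 49 0.009 | -0.075 49 0.008 | -0.069 50 0.007 | -0.063 78 0.01 | -0.057 70 0.092 | -0.051 58 0.094 | -0.045 56 0.093 | -0.039 59 0.094 | -0.033 58 0.093 | 
-0.062 23 0.0 | -0.056 17 0.009 | -0.05 23 0.008 | -0.044 21 0.008 | -0.038 22 0.009 | -0.032 24 0.007 | -0.026 22 0.007 | -0.02 21 0.008 | -0.014 22 0.007 | -0.008 21 0.009 | -0.002 22 0.008 | 0.004 22 0.007 | 0.01 20 0.009 | 0.016 22 0.008 | 0.022 21 0.009 | 0.028 22 0.007 | 0.034 23 0.008 | 0.04 23 0.008 | 0.046 21 0.009 | 0.052 21 0.011 | 0.058 22 0.008 | 0.064 21 0.009 |
```

View pics/w4.png

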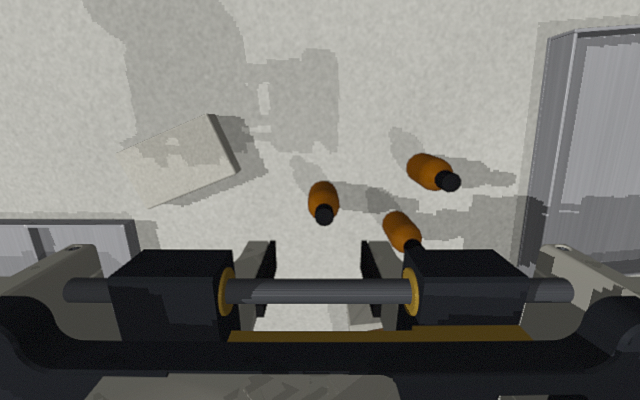

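The bottle at (323,205) lies between the fingers at about (318,270), and the neighbour at (400,235) stays outside the finger path. Next I'll descend and grip.

```bash
python3 -m jog '[[[6,3,0,0,0,0,52],[6,3,35,0,0,0,52],[6,3,70,0,0,0,52],[6,3,95,0,0,0,52],[6,3,109,0,0,0,52],[6,3,109,0,0,0,52],[6,3,109,0,0,0,20],[6,3,109,0,0,0,20],[6,3,109,0,0,0,20],[6,3,109,0,0,0,20],[6,3,109,0,0,0,20],[6,3,109,0,0,0,20]]]' 12
python3 -m jog '[[[0,0,-10,0,0,0,20],[0,0,-40,0,0,0,20],[0,0,-90,0,0,0,20],[0,0,-150,0,0,0,20],[0,0,-150,0,0,0,20]]]'
python3 - <<'E'
from h import *
delta([.450,-.090,.17],3.054)
im,d=grab_frame("wrist");cv2.imwrite("pics/w5.png",im)
E
```

```text
t: 21.92
eef_pos: [0.4258, 0.2773, 0.0183]
ee_rot: [3.141, 0.001, 3.055]
force: [-1.4, 0.5, 6.5]
width: 0.0291
gripper_force: 12.0
t: 22.55
eef_pos: [0.4272, 0.2787, 0.173]
ee_rot: [3.134, 0.005, 3.055]
force: [-0.7, 0.9, -1.2]
width: 0.0293
gripper_force: 12.0
mm [ -54.6 -365.4    0.6] rot [0.007 0.005 0.001] t 22.55 F [-0.73  0.88 -1.21]
```

View pics/w5.png

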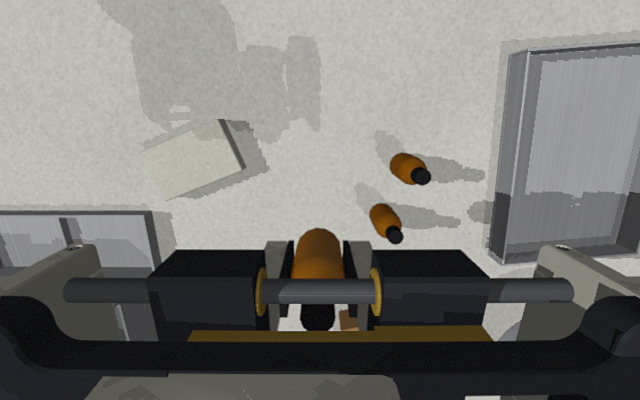

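The bottle is held upright between the pads at (318,260), and the two look-alikes are undisturbed. I'll carry it to the right shelf.

```bash
python3 -m jog '[[[-15,-40,0,0,0,0,20],[-25,-90,0,0,0,0,20],[-30,-145,0,0,0,0,20],[-35,-200,0,0,0,0,20],[-45,-255,0,0,0,0,20],[-50,-310,0,0,0,0,20],[-54,-350,0,0,0,0,20],[-54,-365,0,0,0,0,20],[-54,-365,0,0,0,0,20],[-54,-365,0,0,0,0,20]]]'
python3 - <<'E'
from h import *
delta([.450,-.089,.04],3.054)
im,d=grab_frame("wrist");p=camera_params("wrist");W=cloud(p,d);cv2.imwrite("pics/w6.png",im)
b=np.array([.605,-.1015]);ex=np.array([np.cos(.087),-np.sin(.087)]);ey=np.array([-ex[1],ex[0]])
L=(W[...,:2]-b);lx=L@ex+.045;ly=L@ey
for a in np.arange(-.147,-.1,.004):
  z=W[...,2][(lx>a)&(lx<a+.004)&(abs(ly)<.05)];print(round(a+.002,3),len(z),np.nanmedian(z).round(3),end=' | ')
E
```

```text
t: 23.85
eef_pos: [0.4472, -0.091, 0.1672]
ee_rot: [-3.142, -0.001, 3.055]
force: [-0.0, -0.1, -0.6]
width: 0.0297
gripper_force: 12.0
mm [ -2.7   2.2 127.2] rot [-0.    -0.001  0.001] t 23.85 F [-0.02 -0.1  -0.56]
-0.145 4995 0.253 | -0.141 20138 0.272 | -0.137 12306 0.266 | -0.133 1710 0.276 | -0.129 495 0.009 | -0.125 3455 0.187 | -0.121 1318 0.191 | -0.117 1028 0.196 | -0.113 765 0.217 | -0.109 811 0.214 | -0.105 525 0.009 | -0.101 273 0.008 |
```

View pics/w6.png

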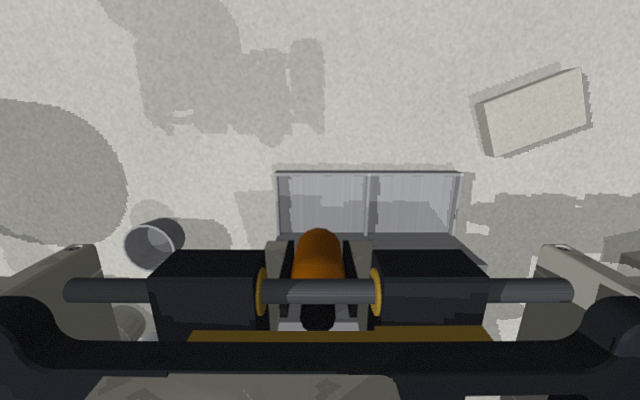

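The bottle is above the right shelf, which spans columns 277–368 with its front rim at row 172. I'll lower it.

```bash
python3 -m jog '[[[-2,2,25,0,0,0,20],[-2,2,60,0,0,0,20],[-2,2,95,0,0,0,20],[-2,2,120,0,0,0,20],[-2,2,130,0,0,0,20],[-2,2,133,0,0,0,20],[-2,2,133,0,0,0,20]]]'|grep -E "eef|force|rot"; python3 -m jog '[[[0,0,2,0,0,0,20],[0,0,4,0,0,0,20],[0,0,4,0,0,0,20]]]'|grep -E "eef|force"; python3 -m jog '[[[0,0,1,0,0,0,20],[0,0,2,0,0,0,20],[0,0,2,0,0,0,20]]]'|grep -E "eef|force"
```

```text
eef_pos: [0.4501, -0.0894, 0.0352]
ee_rot: [3.141, 0.001, 3.055]
force: [-0.9, 0.4, 0.2]
gripper_force: 12.0
eef_pos: [0.4495, -0.0898, 0.0307]
force: [0.0, 0.0, -0.8]
gripper_force: 12.0
eef_pos: [0.4494, -0.0898, 0.0284]
force: [0.8, -0.0, 0.1]
gripper_force: 12.0
```

```bash
python3 -m jog '[[[0,0,1,0,0,0,20],[0,0,1,0,0,0,20]]]'|grep -E "eef|force"; python3 -m jog '[[[0,0,1,0,0,0,20],[0,0,1,0,0,0,20]]]'|grep -E "eef|force"
```

```text
eef_pos: [0.4494, -0.0898, 0.0275]
force: [0.3, -0.8, -0.7]
gripper_force: 12.0
eef_pos: [0.4495, -0.0897, 0.0265]
force: [-0.5, 0.5, -0.5]
gripper_force: 12.0
```

```bash
python3 -m jog '[[[0,0,1,0,0,0,20],[0,0,1,0,0,0,20]]]'|grep -E "eef|force"
```

```text
eef_pos: [0.4498, -0.0896, 0.0261]
force: [-1.9, 0.9, 8.4]
gripper_force: 12.0
```

Contact: 8 N on the shelf floor. I'll open gently and retreat straight up.

```bash
python3 -m jog '[[[0,0,-0.5,0,0,0,34],[0,0,-0.5,0,0,0,40],[0,0,-0.5,0,0,0,50],[0,0,-0.5,0,0,0,50],[0,0,-0.5,0,0,0,50],[0,0,-10,0,0,0,50],[0,0,-30,0,0,0,50],[0,0,-70,0,0,0,50],[0,0,-120,0,0,0,50],[0,0,-170,0,0,0,50],[0,0,-220,0,0,0,50],[0,0,-220,0,0,0,50],[-130,0,-240,0,0,0,50],[-130,0,-240,0,0,0,50],[-130,0,-240,0,0,0,50],[-130,0,-240,0,0,0,50]]]'
python3 - <<'E'
from h import *
im,d=grab_frame("wrist");p=camera_params("wrist");W=cloud(p,d);cv2.imwrite("pics/w7.png",im)
b=np.array([.605,-.1015]);ex=np.array([np.cos(.087),-np.sin(.087)]);ey=np.array([-ex[1],ex[0]])
L=(W[...,:2]-b);lx=L@ex+.045;ly=L@ey;Z=W[...,2]
m=(Z>.07)&(Z<.1)&(lx>-.132)&(lx<-.065)&(abs(ly)<.05);print("cap lx,ly,z",m.sum(),lx[m].mean(),ly[m].mean(),Z[m].max())
m=(lx<.02)&(lx>-.06)&(abs(ly)<.05)&(Z>.085);print("R lid top",Z[m].max())
m=(lx<.02)&(lx>-.055)&(abs(ly-.105)<.045)&(Z>.085);print("L lid top",Z[m].max())
cv2.imwrite("pics/sc7.png",cv2.resize(grab_frame("scene")[0][120:270,220:460],None,fx=3.3,fy=3.3,interpolation=2))
E
```

```text
t: 28.28
eef_pos: [0.5786, -0.1011, 0.2643]
ee_rot: [-3.141, -0.002, 3.054]
force: [0.3, -0.4, 0.9]
width: 0.0501
gripper_force: 0.0
cap lx,ly,z 173 -0.10915193107396831 -0.002094141686901043 0.08565219830016783
R lid top 0.3808813269029471
L lid top 0.37514799580304814
```

View pics/w7.png

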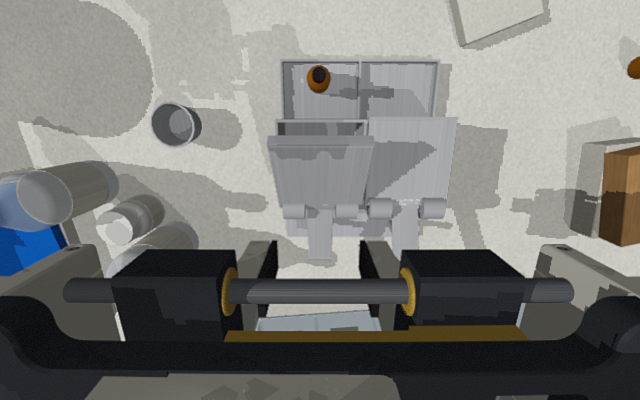

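View pics/sc7.png

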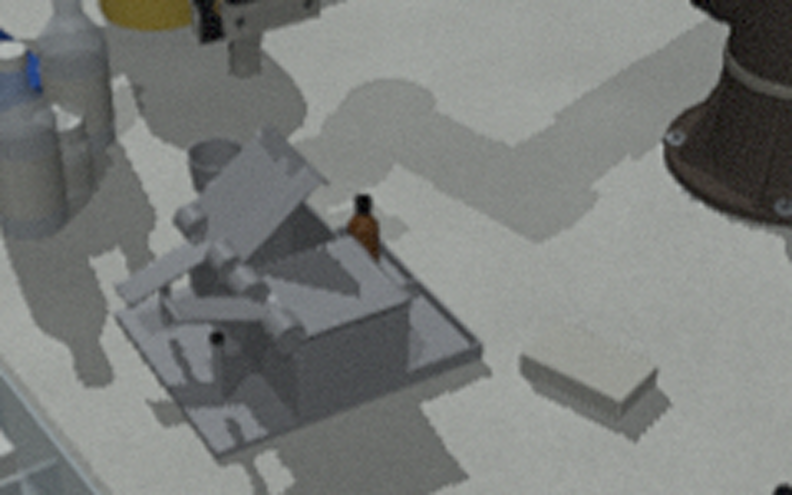

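In the wrist picture the bottle stands upright on the right shelf at (318,78). The right lid is open at (320,165), the left lid is shut at (410,155), and the arm is clear of everything. I'm handing the job in.

```bash
python3 -c "
from station import arm
print(arm.job_done())"
```

```text
the job is handed in; nothing more can be done
None
```

I pressed both levers to their stops (about 20 N left, 19 N right) and let each back up slowly. The left hinge is free and its lid is shut; the right is stiff and stands open, with the oil bottle upright on the right shelf. The job was handed in at about 28 s, and no verdict was returned.

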